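# Screw the large core bit onto the drill

## Task

Take the larger core bit from its case and fit it to the drilling machine that lies in the cradle: set it squarely over the spindle nose, turn it back (anticlockwise, seen looking down on the crown) until the thread drops into place, then screw it forward until it is fully home against the shoulder, and let go of it. Leave the other things where they stand.

Things in the scene. Friction and masses are not known exactly. Their poses are not given: they have to be found in the camera images.
- bit_mid (a point): centre, half-way up, of the larger core bit, the one to fit: round brass-coloured barrel 60 mm across with notched crown on top, on a steel hub 52 mm across (57 mm at its mouth); 128 mm tall in all. The barrel, which is the part to grip, runs from 16 mm below this point to the rim. z axis: along the bit, foot to crown. 0.3 to 0.65 kg. It stands upright, crown up, in one of the case's pockets.
- bit: the larger bit again; this origin is the centre of its foot, the open mouth of the hub, 64 mm below bit_mid. The bore is 44 mm wide (49 mm at the flared mouth), narrowing 30 to 34 mm up to a 31 mm guide bore, 70 mm deep in all. In it, hidden, three pins point inwards at 120 degree spacing, 8 mm above the foot. Which way they point cannot be seen and is not told by the x and y axes.
- bit_crown (a point): centre of the larger bit's open top, 64 mm above bit_mid. Inside the barrel (wall 2.5 mm) it is empty down to a floor 54 mm below this point.
- case: black case, fixed: tray 330 mm (x) by 140 mm (y), rim 55 mm high, origin under its centre. Foam to 50 mm height, with three 64 mm square pockets at x = -90, 0, +90 mm, floors 24 mm above the table. Larger bit, smaller bit and extension stand one in each, in any order. The open lid lies flat on the -y side (30 mm high, to y = -218 mm); handle on the +y side to y = +98 mm, 36 mm high.
- spindle: spindle nose of the drill, fixed; it does not turn. Origin: centre of the flat round shoulder (68 mm across) on which the bit's foot must come home. z axis: along the nose, out of the machine, canted 30 degrees from vertical and leaning to the machine's -x (towards the robot). The bit goes on coaxially, foot first, crown outwards, its z along this z.
- nose_tip (a point): tip of the spindle nose, on its axis, 68 mm from the shoulder. The nose is a 29 mm thick spigot, its tip tapered to 16 mm over the last 10 mm, with the thread round its foot; the bit slides over it with 1 mm play all round. Light forces do for all the work: under 8 N along the axis and under 0.3 N m of turning.
- thread_top (a point): on the nose's axis, 27.5 mm from the shoulder, at the top of the coarse three-start right-hand thread (41.5 mm across, lead 29 mm). Unless its pins happen to meet the starts, a bit set on it rests with the pins on top of the ribs, foot 9 to 23 mm off the shoulder, and cannot get home: turned forward (clockwise, seen looking down on the crown) it soon runs against stops on the ribs.
- machine: the angle drill lying on its back in its cradle, fixed. Origin on the table under the gear head (78 x 92 x 85 mm). Motor (72 mm thick, 75 mm up) and rear grip run along +y to 365 mm, the side handle along +x to 150 mm, 160 mm high. Cradle base 150 mm by 330 mm, y = -50 to +280 mm. The spindle shoulder is 31 mm to -x of this origin, 129 mm up.
- thread_start (a point): on the nose's axis 6 mm from the shoulder: where the bit's foot stands (6 to 7 mm) once dropped in. Turned back (anticlockwise) by up to 120 degrees the bit climbs 0.8 mm per 10 degrees, 6 mm at most; then over the starts (19 degrees of play, then stops) it can drop 9 mm. Held, it must be lowered or let go. Then forward 75 to 100 degrees, sinking 0.8 mm per 10 degrees, brings it home.
- small_bit: the smaller core bit: closed-looking brass barrel 44 mm across, 100 mm tall, standing in another pocket of the case; origin at its foot. Not wanted; leave it.
- extension: a plain steel extension piece, 48 mm across at the foot, 82 mm tall, stepped thinner upwards, standing in another pocket of the case; origin at its foot. Not wanted; leave it.
- hood: black round dust hood, 124 mm across, 113 mm tall with two spring columns and a bridge, standing on the table beyond the task; origin under its centre. Bystander.
- wrench: steel open-ended wrench 220 mm long lying on the table near the robot; origin under its middle. Bystander.
- tape: grey tape measure standing on edge, 78 x 42 mm, 74 mm tall, between case and machine on the robot's side; origin under its centre. Bystander.

How it is judged:
On the way, in this order (a step that is already met when the one before it is completed fails the run):
1. the bit is lifted out of its case and set squarely over the spindle nose (foot within 25 mm of the shoulder) (x of bit_mid in the frame of spindle between -0.004 and 0.004 m and y of bit_mid in the frame of spindle between -0.004 and 0.004 m and angle between the z axis of bit_mid and the z axis of spindle, either way round below 0.06 rad and angle between bit_mid's own z axis and vertical below 1.2 rad and z of bit_mid in the frame of spindle below 0.089 m), for 0.05 s.
2. its thread has dropped into place (foot within 8 mm of the shoulder, not yet screwed in) (x of bit_mid in the frame of spindle between -0.004 and 0.004 m and y of bit_mid in the frame of spindle between -0.004 and 0.004 m and angle between the z axis of bit_mid and the z axis of spindle, either way round below 0.06 rad and angle between bit_mid's own z axis and vertical below 1.2 rad and z of bit_mid in the frame of spindle below 0.072 m), for 0.05 s.
At the end, for the whole second after the job is handed in: The larger bit is screwed fully home: its foot within 1.8 mm of the spindle shoulder, within 4 mm of the spindle's axis and within 0.06 rad of being parallel to it, crown outwards, at rest and let go (x of bit_mid in the frame of spindle between -0.004 and 0.004 m and y of bit_mid in the frame of spindle between -0.004 and 0.004 m and angle between the z axis of bit_mid and the z axis of spindle, either way round below 0.06 rad and angle between bit_mid's own z axis and vertical below 1.2 rad and z of bit_mid in the frame of spindle below 0.0658 m and linear speed of bit below 0.02 m/s); the robot touches nothing.
It fails at once if another thing on the table or in the case is pushed more than 30 mm (distance of any of small_bit, extension, hood, wrench, tape from where it was at the start of the episode above 0.03 m).
It also fails if it takes over 72 s, if anything falls off the work surface, if the arm or the gripper's body presses on something with over 40 N, if the wrist force passes 120 N, or if a joint passes its speed limit or range.

## Robot

A 7-joint arm with a two-finger parallel gripper is mounted at the origin on the work surface. World frame = base frame: x ahead of the robot, y to its left, z up, the work surface at z = 0. Lengths are in m, angles in rad, forces in N, time in s.
With the tool pointing down it reaches from about 0.375 to 0.925 m from the base axis. Payload 3.1 kg.
Tool frame: the origin (TCP) lies midway between the tips of the shut fingers; the grasp point (between the pads) lies manip.grip_point_offset behind it (manip.grip_point_offset is the distance from the TCP to the grasp point, in m); z points along the fingers, x is the direction in which the jaws open and shut, and the axes are right-handed (so a half turn about z gives the same grasp; the last joint's range is limited). The gripper opens to 85 mm and grips with 20 to 120 N. Pads are 22 mm wide; open, the fingers measure 114 mm over their backs; the gripper's body (76 mm by 85 mm) begins 54 mm behind the grasp point. The pads swing forward as they close: fully open they stand 13 mm farther back than shut.
Start: joints at [-1.272, 0.383, 0.044, 1.598, -0.018, 1.161, -0.05], TCP at [0.251, 0.6, 0.231] pointing down, gripper open.
Joint ranges: [-2.61, 2.61], [-0.41, 2.15], [-1.48, 1.57], [0, 2.5], [-1.57, 4.71], [0.05, 1.97], [-2.85, 2.85]. Speed limits (rad/s): [2.79, 2.79, 3.14, 3.14, 3.14, 3.14, 3.14].

## Interface

Orientations are given as a 3x3 rotation matrix whose columns are the frame's x, y, z axes.
In Python, from bench import manip gives the robot as it stands. The module is installed in compiled form; this text tells all that it offers. Calls block until the motion is done:
- manip.move_to(position, orientation): joint-space move of the TCP to a pose.
- manip.move_l(position, feed=0.15, orientation=None, f_stop=None): straight line of the TCP; orientation=None keeps the orientation; feed is the mean speed in m/s. With f_stop (N) it stops when the force on the tool has changed by that much, and returns True; else False.
- manip.set_joints(angles): joint-space move.
- manip.set_gripper(opening, grasp_force=None): finger opening in m; grasp_force is the grip in N (None keeps the last); returns when the fingers have stopped.
- manip.wait(seconds).
- manip.ik(position, orientation): joint angles nearest the present ones, or None.
- manip.get_state(): the state.
- manip.snapshot(name): name is "scene" or "top" or "wrist"; returns a dict with "frame" (384x512x3 uint8, red, green, blue), "intrinsics" (3x3 intrinsics, pixels), "dist" ([k1, k2, p1, p2, k3] as OpenCV has them; the pictures are not rectified), "extrinsics" (4x4, takes a point from world to camera coordinates). Camera axes: x right, y down, z forward; pixel columns grow to the right and rows downward; lengths in m; the calibration is good to about 2 mm. A picture is of the moment at which its call begins. There is no depth.
A pose or a line that the arm cannot do raises manip.IKError and nothing moves.
- manip.job_done(): hands the job in, once; it reports no verdict.
The state is a dict: "time_s": time; "joint_positions": joint angles; "qd": joint speeds; "tau": joint torques, N m; "position": TCP position; "ee_rot": TCP orientation; "force": force on the tool from outside, world axes, zero at the start; "ft_torque": the same for the moment, N m; "opening": finger opening in m.
Only numpy, scipy, OpenCV 4.12 (cv2) and the standard library are available. Lean on these libraries where they do the work, as an engineer would, in place of code of your own. Each camera call takes 0.05 s, during which the arm holds its last target. There are 200 camera calls.

## Working session

There is one attempt and no reset: what is moved stays moved. The work goes in short steps, each a Python script; the robot and the scene stay as the last script left them, time stands still between calls to the robot, and variables do not carry over. Pictures are saved under pics/ and viewed, about 8 in all and at most 12, crops included, and the job is handed in when it is done.

```bash
mkdir -p pics
cat > h.py <<'E'
import numpy as np, cv2
from bench import manip
def snap(n,f=None):
    s=manip.snapshot(n)
    if f: cv2.imwrite('pics/'+f,s['frame'][...,::-1])
    return s
def ray(s,uv):
    E=np.array(s['extrinsics']);R=E[:3,:3];o=-R.T@E[:3,3]
    p=cv2.undistortPoints(np.array([[uv]],float),np.array(s['intrinsics']),np.array(s['dist']))[0,0]
    d=R.T@np.array([p[0],p[1],1]);return o,d/np.linalg.norm(d)
def onz(s,uv,z):
    o,d=ray(s,uv);return o+d*(z-o[2])/d[2]
def tri(L):
    A=0;b=0
    for s,uv in L:
        o,d=ray(s,uv);P=np.eye(3)-np.outer(d,d);A=A+P;b=b+P@o
    return np.linalg.solve(A,b)
def proj(s,p):
    E=np.array(s['extrinsics'])
    return cv2.projectPoints(np.array([p],float),cv2.Rodrigues(E[:3,:3])[0],E[:3,3],np.array(s['intrinsics']),np.array(s['dist']))[0][0,0]
E
python3 - <<'E'
from h import *
import pickle
S={n:snap(n) for n in("scene","top","wrist")}
pickle.dump(S,open('S.pkl','wb'))
im=np.hstack([S['scene']['frame'],S['top']['frame']])[...,::-1]
cv2.imwrite('pics/a.png',cv2.resize(S['scene']['frame'],(800,600))[...,::-1])
cv2.imwrite('pics/b.png',cv2.resize(S['top']['frame'],(800,600))[...,::-1])
for n in S: print(n,np.round(-np.array(S[n]['extrinsics'])[:3,:3].T@np.array(S[n]['extrinsics'])[:3,3],3),np.array(S[n]['intrinsics'])[0,0])
st=manip.get_state();print(st,manip.grip_point_offset)
E
```

```text
scene [1.041 0.2   0.886] 441.46354735935245
top [ 0.519 -0.035  0.992] 433.07077678506187
wrist [0.177 0.63  0.372] 316.7420164322362
{'time_s': 0.15, 'joint_positions': array([-1.27182908,  0.38363937,  0.04386287,  1.59922213, -0.01790825,
        1.16119665, -0.04989388]), 'qd': array([ 1.58313160e-03, -2.09743524e-03,  1.77991949e-03, -3.48373325e-03,
        2.40608397e-05, -2.12301091e-04, -3.19206797e-04]), 'tau': array([ 1.88617094e-03, -4.34050906e+01,  1.02690920e+00, -2.49978715e+01,
        1.07704347e-02,  7.26731654e-03, -3.35919388e-06]), 'position': array([0.25090475, 0.59881779, 0.23017704]), 'ee_rot': array([[ 3.86381254e-01,  9.22338892e-01, -7.03299100e-04],
       [ 9.22336837e-01, -3.86381879e-01, -1.94983230e-03],
       [-2.07014819e-03,  1.04699981e-04, -9.99997852e-01]]), 'force': array([ 0.17507852, -0.95021344, -0.54310833]), 'ft_torque': array([-0.00115768, -0.03350078, -0.03437101]), 'opening': 0.08536660833126318} 0.0187
```

View pics/a.png

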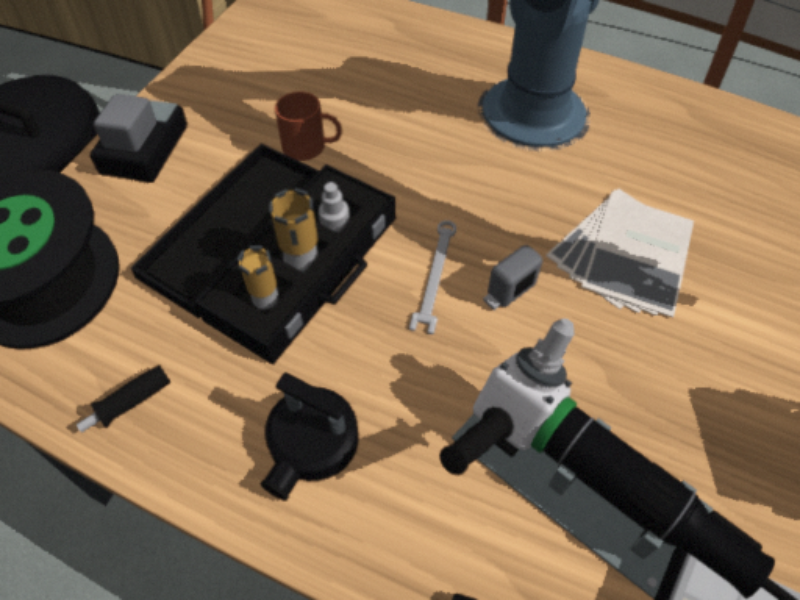

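View pics/b.png

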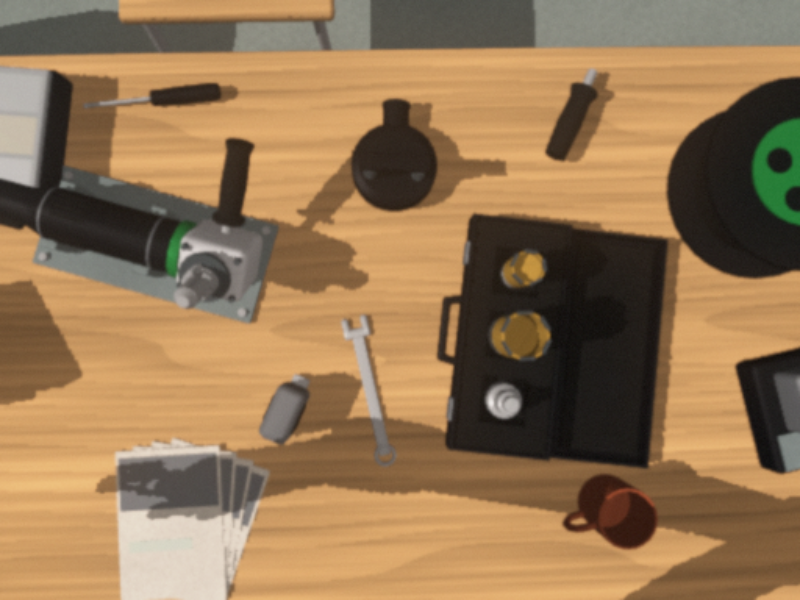

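The overview shows the larger bit in the middle pocket: crown at about (294,205) in the scene view and (521,336) in the top view, both at 800 px. The nose tip is at about (563,327) in scene and (185,298) in top.

Run:
```python
from h import *
import pickle
S=pickle.load(open('S.pkl','rb'));a,b=S['scene'],S['top'];k=.64
def T(n,p,q): 
    X=tri([(a,np.array(p)*k),(b,np.array(q)*k)]);print(n,X.round(4),'res px',(proj(a,X)-np.array(p)*k).round(1),(proj(b,X)-np.array(q)*k).round(1));return X
T('crown',(294,205),(521,336))
t=T('tip',(563,327),(185,298)); s=T('shoulder',(541,370),(205,277))
d=t-s;print(np.linalg.norm(d),d/np.linalg.norm(d))
hsv=cv2.cvtColor(b['frame'],cv2.COLOR_RGB2HSV)
# case tray/lid outline from dark mask
m=cv2.inRange(cv2.cvtColor(b['frame'],cv2.COLOR_RGB2GRAY),0,60);m[:,:275]=0;m[:,432:]=0;m[:130]=0;m[300:]=0
c=max(cv2.findContours(m,0,2)[0],key=cv2.contourArea);r=cv2.minAreaRect(c);print(r)
for p in cv2.boxPoints(r): print(p.round(1),onz(b,p,.045).round(3))
print('cradle long edge', onz(b,np.array([38,262])*k,.01).round(3),onz(b,np.array([252,320])*k,.01).round(3),onz(b,np.array([277,225])*k,.01).round(3))
```

```text
crown [ 0.5123 -0.2115  0.151 ] res px [-0.3 -0. ] [-0.3  0.2]
tip [0.5669 0.1967 0.1798] res px [-0.5  0. ] [-0.5  0.2]
shoulder [0.5972 0.1896 0.1158] res px [-0.8  0. ] [-0.7  0.3]
0.07113517769429237 [-0.42531517  0.09981114  0.89952473]
((351.38525390625, 217.76229858398438), (139.78720092773438, 152.1000518798828), 5.194429397583008)
[274.9 287.2] [ 0.359 -0.102  0.045]
[288.7 135.7] [ 0.689 -0.141  0.045]
[427.9 148.4] [ 0.655 -0.452  0.045]
[414.1 299.8] [ 0.323 -0.405  0.045]
cradle long edge [0.634 0.456 0.01 ] [0.543 0.148 0.01 ] [0.681 0.11  0.01 ]
```

```bash
cat >> h.py <<'E'
def tool(ax,xdir):
    z=-np.array(ax,float)/np.linalg.norm(ax);x=np.array(xdir,float);x=x-z*(x@z);x/=np.linalg.norm(x)
    return np.column_stack([x,np.cross(z,x),z])
def rotz(R,deg): # turn about tool z
    return R@cv2.Rodrigues(np.array([0,0,np.radians(deg)]))[0]
yaw=np.radians(16)
AX=np.array([-.5*np.cos(yaw),.5*np.sin(yaw),.75**.5])
YM=np.array([np.sin(yaw),np.cos(yaw),0])
E
python3 - <<'E'
from h import *
import pickle
W=pickle.load(open('S.pkl','rb'))['wrist'];st=manip.get_state();E=np.array(W['extrinsics'])
o=-E[:3,:3].T@E[:3,3];print('cam in tool',(st['ee_rot'].T@(o-st['position'])).round(3),'\n',(st['ee_rot'].T@E[:3,:3].T).round(2))
tip=np.array([.567,.197,.186])
R0=tool(AX,YM)
for d in range(0,360,30):
    R=rotz(R0,d);q=manip.ik(tip+AX*.12,R);q2=manip.ik(tip,R);print(d,None if q is None else q.round(2),None if q2 is None else q2.round(2)[6])
Rc=tool([0,0,1],[.117,.993,0])
for s in(1,-1):
    R=Rc.copy();R[:,:2]*=s;q=manip.ik([.512,-.2115,.25],R);print(None if q is None else q.round(2))
E
```

```text
cam in tool [-0.001 -0.08  -0.142] 
 [[ 1.    0.   -0.  ]
 [-0.    0.95  0.31]
 [ 0.   -0.31  0.95]]
0 [-1.07 -0.06  0.34  2.08  0.59  0.91  0.24] 0.24
30 [-1.12 -0.06  0.38  2.08  0.6   0.91 -0.29] -0.27
60 [-1.1  -0.06  0.36  2.08  0.59  0.91 -0.81] -0.79
90 [-1.04 -0.06  0.31  2.08  0.59  0.91 -1.33] -1.33
120 [-1.04 -0.06  0.31  2.08  0.59  0.91 -1.85] -1.84
150 [-0.97 -0.05  0.24  2.07  0.58  0.91 -2.37] -2.37
180 None -2.07
210 [-1.86 -0.2   1.06  2.1   0.76  1.    2.74] 2.79
240 [-0.79 -0.04  0.06  2.07  0.57  0.9   2.35] 2.28
270 [-0.86 -0.05  0.13  2.07  0.57  0.91  1.82] 1.77
300 [-0.92 -0.05  0.19  2.07  0.58  0.91  1.3 ] 1.26
330 [-0.99 -0.05  0.26  2.07  0.58  0.91  0.77] 0.75
[-0.58  0.3   1.07  1.85 -0.29  1.16  2.04]
[-0.65  0.35  1.17  1.85 -0.34  1.17 -1.05]
```

Run:
```python
from h import *
import pickle
tip=np.array([.567,.197,.186]);R0=tool(AX,YM);L=[]
for d in(60,-60):
    manip.move_to(tip+AX*.12,rotz(R0,d));manip.wait(.3);L.append(snap('wrist'))
Rc=tool([0,0,1],[-.117,-.993,0])
manip.move_to([.512,-.2115,.27],Rc);manip.wait(.3);L.append(snap('wrist'))
st=manip.get_state();print(st['time_s'],st['position'])
pickle.dump(L,open('L.pkl','wb'))
cv2.imwrite('pics/c.png',np.vstack([np.hstack([L[0]['frame'][:288,60:452],L[1]['frame'][:288,60:452]]),np.hstack([L[2]['frame'][:288,60:452]]*2)])[...,::-1])
for n,s in enumerate(L):cv2.imwrite(f'pics/c{n}.png',s['frame'][...,::-1])
i=np.hstack([cv2.resize(s['frame'],(400,300)) for s in L[:2]]);j=np.zeros_like(i);j[:,:400]=cv2.resize(L[2]['frame'],(400,300))
cv2.imwrite('pics/d.png',np.vstack([i,j])[...,::-1])
```

```text
6.6 [ 0.5120607  -0.21114715  0.26991093]
```

View pics/d.png

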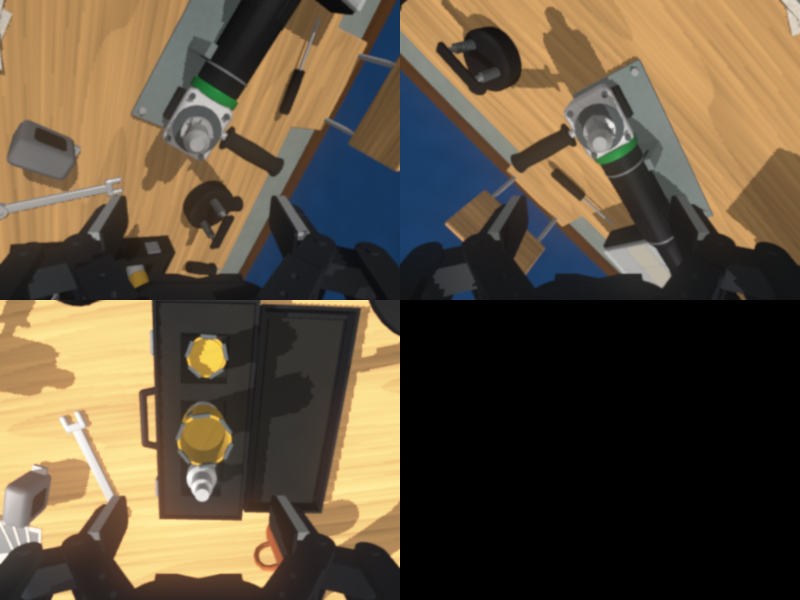

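The wrist views show the nose from both sides, tip at about (200,140) and (598,143), and the bit crown at about (205,440). I'll zoom in for accurate points.

Run:
```python
from h import *
import pickle
L=pickle.load(open('L.pkl','rb'))
C=[(195,125),(205,120),(210,130)]
out=[]
for s,(x,y) in zip(L,C):
    out.append(cv2.resize(s['frame'][y:y+100,x:x+100],(400,400),interpolation=cv2.INTER_CUBIC))
out=[out[0],out[1]]
big=np.hstack(out)
for v in range(0,800,80): cv2.line(big,(v,0),(v,6),(255,0,0),1)
cv2.imwrite('pics/e.png',big[...,::-1])
# crown
s=L[2];hsv=cv2.cvtColor(s['frame'],cv2.COLOR_RGB2HSV)
f=s['frame'][130:230,210:310];cv2.imwrite('pics/f.png',cv2.resize(f,(500,500),interpolation=cv2.INTER_CUBIC)[...,::-1])
p=proj(s,[.5123,-.2115,.152]);print('pred crown px',p)
for l in L[:2]: print(proj(l,[.567,.197,.186]))
```

```text
pred crown px [253.63703826 183.44055064]
[255.37831493 185.07158266]
[252.64636327 185.78700145]
```

View pics/e.png

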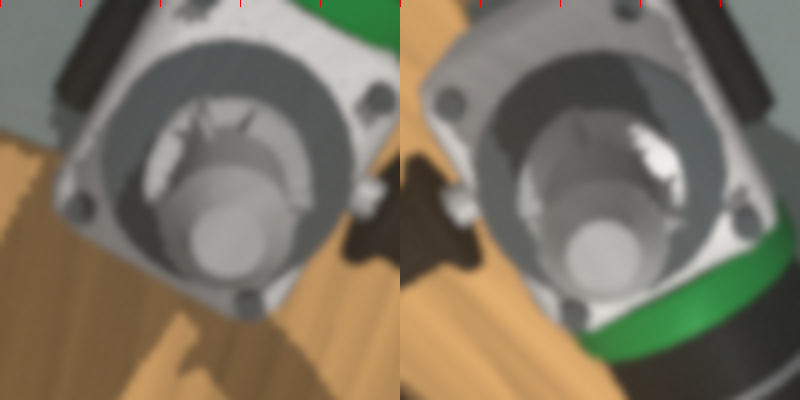

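View pics/f.png

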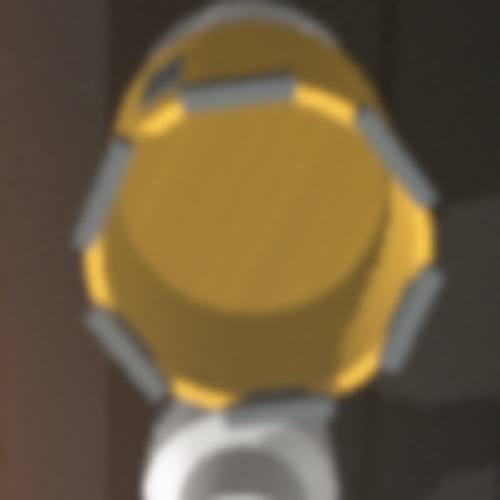

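Run:
```python
from h import *
import pickle
L=pickle.load(open('L.pkl','rb'));S=pickle.load(open('S.pkl','rb'))
print('crown wrist@.152',onz(L[2],(261.4,179.4),.152).round(4),'scene/top',onz(S['scene'],np.array((294,205))*.64,.152).round(4),onz(S['top'],np.array((521,336))*.64,.152).round(4))
def two(n,p,q,k):
    X=tri([(L[0],p),(L[1],q)]);print(n,X.round(4),(proj(L[0],X)-p).round(2),(proj(L[1],X)-q).round(2));return X
t=two('tip',(252.2,185.5),(255.8,184.),0)
s=two('sh',(195+57,125+41),(205+50,120+43.5),0)
d=t-s;print(np.linalg.norm(d),d/np.linalg.norm(d),AX)
print('tip at z .1879: ',onz(L[0],(252.2,185.5),.1879).round(4),onz(L[1],(255.8,184.),.1879).round(4),onz(S['scene'],np.array((563,327))*.64,.1879).round(4),onz(S['top'],np.array((185,298))*.64,.1879).round(4))
print('tip from sh',(s+AX*.068).round(4))
```

```text
crown wrist@.152 [ 0.5151 -0.2185  0.152 ] scene/top [ 0.5128 -0.2103  0.152 ] [ 0.5126 -0.2119  0.152 ]
tip [0.5626 0.1974 0.1872] [-0.48 -0.29] [-0.48  0.29]
sh [0.5975 0.1864 0.1235] [-0.33 -0.2 ] [-0.33  0.2 ]
0.0734201185666497 [-0.47493466  0.14894795  0.86732438] [-0.48063085  0.13781868  0.8660254 ]
tip at z .1879:  [0.5627 0.1975 0.1879] [0.5614 0.1974 0.1879] [0.5719 0.1976 0.1879] [0.5668 0.1935 0.1879]
tip from sh [0.5648 0.1958 0.1824]
```

Wrist views agree with the given sizes: axis direction matches the 30° cant, and tip z is 0.187. The crown's wrist reading is the trusted one, because the overview click included the barrel side. Next I grasp and lift.

Run:
```python
from h import *
Rc=tool([0,0,1],[-.117,-.993,0]);c=np.array([.515,-.2185])
manip.move_l([*c,.19],orientation=Rc)
print('stop',manip.move_l([*c,.100],feed=.08,f_stop=8))
print(manip.get_state()['position'].round(4))
manip.set_gripper(.05,60);st=manip.get_state();print(st['opening'],st['force'].round(1),st['position'].round(4))
f0=st['force']
print('lift',manip.move_l([*c,.30],feed=.12));manip.wait(.3)
st=manip.get_state();print(st['force'].round(2),st['opening'],st['time_s'])
import pickle;s=snap('wrist','g.png');pickle.dump((s,st['position'],st['ee_rot']),open('G.pkl','wb'))
```

```text
stop False
[ 0.5155 -0.2188  0.1006]
0.059542478031434705 [-0.3  1.8  5.2] [ 0.5155 -0.2185  0.1008]
lift False
[-0.39  0.16 -5.8 ] 0.05938169785317617 11.0333
```

View pics/g.png

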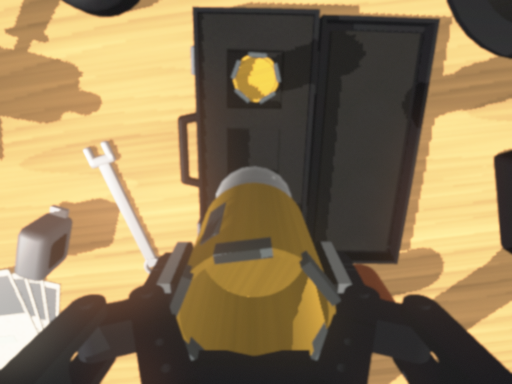

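Run:
```python
from h import *
import pickle
s,p,R=pickle.load(open('G.pkl','rb'))
for n,q in dict(rim=(0,.03,-.0516),rimin=(0,.0275,-.0516),foot=(0,.0285,.0764),hub=(0,.0285,.06)).items():
    print(n,*[proj(s,p+R@(np.array(q)+[0,dy,0])).round(1) for dy in(-.003,0,.003)])
g=s['frame'][150:290,190:310].astype(int)
print(cv2.cvtColor(s['frame'],cv2.COLOR_RGB2GRAY)[158:274:2,243])
```

```text
rim [252.4 381.8] [252.4 387.6] [252.4 393.3]
rimin [252.4 376.9] [252.4 382.8] [252.4 388.5]
foot [253.  231.9] [253.  235.5] [253. 239.]
hub [252.9 241.9] [252.9 245.7] [252.9 249.5]
[ 46  45  44  45  59 115 126 115 112 111 109 106 104  97  93  93  94  94
  95  96  94  95  94  95  95  96  96  97  97  96  96  97  97  97  97  96
  97  97  98  97  96  79  63  63  64  65  69  82  84  85  85  99 126 129
 130 132 132 134]
```

Run:
```python
from h import *
import pickle
s,p,R=pickle.load(open('G.pkl','rb'))
for n,q in dict(rim=(0,-.03,-.0516),rimin=(0,-.0275,-.0516),notch=(0,-.03,-.046),foot=(0,-.0285,.0764),barrelfoot=(0,-.03,.028)).items():
    print(n,*[proj(s,p+R@(np.array(q)+[0,dy,0])).round(1) for dy in(-.003,0,.003)])
```

```text
rim [252.2 240. ] [252.2 248.5] [252.2 256.8]
rimin [252.2 247.1] [252.2 255.4] [252.3 263.5]
notch [252.3 232.3] [252.3 240.4] [252.3 248.3]
foot [252.9 158. ] [252.9 162.2] [252.9 166.3]
barrelfoot [252.8 174. ] [252.8 179.2] [252.8 184.4]
```

```bash
cat >> h.py <<'E'
yaw=np.radians(16.5)
AX=np.array([-.5*np.cos(yaw),.5*np.sin(yaw),.75**.5]);YM=np.array([np.sin(yaw),np.cos(yaw),0])
SH=np.array([.5625,.1974,.187])-.068*AX
R0=tool(AX,YM);F=.0764;Y0=np.array([0,.0015,0])
def tcp(h,R,off=np.zeros(3)): return SH+off+AX*(h+F)-R@Y0
def rep(tag=''):
    s=manip.get_state();R=s['ee_rot'];v=s['position']+R@Y0-SH;lat=v-AX*(v@AX)
    print(tag,'t%.1f h%.4f'%(s['time_s'],v@AX-F),'lat(tool)',(R.T@lat*1e3).round(1)[:2],'F(tool)',(R.T@s['force']).round(1),'T',(R.T@s['ft_torque']).round(2),'tilt%.3f'%np.arccos(min(1,-R[:,2]@AX)),'q7 %.2f'%s['joint_positions'][6],'op%.4f'%s['opening']);return s
E
python3 - <<'E'
from h import *
R=rotz(R0,85)
print(manip.ik(tcp(.15,R),R))
manip.move_to(tcp(.15,R),R);manip.wait(.3);rep('pre')
manip.move_l(tcp(.075,R),feed=.1);manip.wait(.3);rep('tip')
for h in(.05,.038,.03):
    print(manip.move_l(tcp(h,R),feed=.03,f_stop=5));rep()
    if h==.05: snap('scene','h1.png')
E
```

```text
[-1.28090452 -0.13752534  0.47041761  2.06134401  0.61971298  1.03386557
 -1.28650715]
pre t13.0 h0.1494 lat(tool) [0.3 0.8] F(tool) [-3.1 -0.6  4.6] T [ 0.15 -1.32  0.  ] tilt0.002 q7 -1.29 op0.0593
tip t14.2 h0.0755 lat(tool) [ 0.2 -0.4] F(tool) [-2.7 -0.6  4.6] T [ 0.09 -1.29  0.02] tilt0.001 q7 -1.26 op0.0593
False
 t15.2 h0.0501 lat(tool) [ 0.1 -0.1] F(tool) [-4.  -0.1  5.4] T [ 0.13 -1.27  0.01] tilt0.000 q7 -1.25 op0.0591
False
 t15.8 h0.0378 lat(tool) [-0.1  0.1] F(tool) [-2.9  0.2  5. ] T [ 0.19 -1.21  0.03] tilt0.001 q7 -1.24 op0.0592
False
 t16.2 h0.0298 lat(tool) [-0.2  0.1] F(tool) [-2.4 -0.1  5.4] T [ 0.13 -1.29  0.  ] tilt0.001 q7 -1.24 op0.0592
```

Free-running so far, with the nose tip in the bore's narrowing and no side force. I carry on down to contact.

Run:
```python
from h import *
R=rotz(R0,85)
for h in(.026,.022,.018,.014,.010):
    c=manip.move_l(tcp(h,R),feed=.02,f_stop=5);rep(str(c))
    if c: break
```

```text
False t16.6 h0.0260 lat(tool) [ 0.2 -0. ] F(tool) [-2.2 -0.3  5.5] T [ 0.09 -1.09 -0.01] tilt0.000 q7 -1.23 op0.0596
False t16.9 h0.0220 lat(tool) [ 0.9 -0.2] F(tool) [-1.  -0.7  6.8] T [ 0.21 -0.58  0.06] tilt0.001 q7 -1.23 op0.0587
False t17.3 h0.0179 lat(tool) [ 0.9 -0. ] F(tool) [ 1.8 -0.5  7.5] T [ 0.13 -0.11 -0.01] tilt0.001 q7 -1.23 op0.0594
False t17.6 h0.0140 lat(tool) [ 0.9 -0.1] F(tool) [ 2.9 -0.   5.7] T [0.09 0.25 0.05] tilt0.001 q7 -1.23 op0.0597
True t17.8 h0.0120 lat(tool) [ 1.  -0.1] F(tool) [ 0.7 -0.4 -2.9] T [ 0.12 -0.18 -0.03] tilt0.001 q7 -1.22 op0.0597
```

Run:
```python
from h import *
off=rotz(R0,85)[:,0]*.0012
h=.0125
for i in range(1,16):
    th=9*i;R=rotz(R0,85-th)
    manip.move_to(tcp(h+.0018,R,off),R)
    c=manip.move_l(tcp(.004,R,off),feed=.015,f_stop=5)
    s=rep(f'{th} {c}')
    h=(s['position']+R@Y0-SH)@AX-F
    if h<.0082 or s['time_s']>45: break
```

```text
9 True t18.4 h0.0128 lat(tool) [1.  0.2] F(tool) [ 0.7  1.5 -4.3] T [-0.01 -0.23  0.01] tilt0.000 q7 -1.07 op0.0596
18 True t18.9 h0.0135 lat(tool) [1.  0.4] F(tool) [-0.  -0.3 -4.1] T [ 0.06 -0.23  0.01] tilt0.000 q7 -0.92 op0.0595
27 True t19.5 h0.0142 lat(tool) [1.  0.5] F(tool) [ 0.9  0.6 -3.9] T [ 0.08 -0.27  0.06] tilt0.000 q7 -0.76 op0.0590
36 True t20.1 h0.0147 lat(tool) [1.  0.5] F(tool) [ 0.7  0.6 -3. ] T [ 0.13 -0.27 -0.05] tilt0.000 q7 -0.61 op0.0593
45 True t20.8 h0.0135 lat(tool) [1.  0.6] F(tool) [2.8 0.1 0.7] T [ 0.24  0.16 -0.19] tilt0.001 q7 -0.45 op0.0588
54 True t21.6 h0.0060 lat(tool) [0.7 1. ] F(tool) [ 0.1  1.5 -2.9] T [ 0.16 -0.24 -0.02] tilt0.000 q7 -0.29 op0.0593
```

Thread dropped at h = 6.0 mm after 54° back. Now I screw forward.

Run:
```python
from h import *
off=rotz(R0,85)[:,0]*.0012
d0=85-54;h=.0064
for i in range(1,13):
    R=rotz(R0,d0+8*i)
    manip.move_to(tcp(h-.0006,R,off),R)
    s=rep(f'{8*i}')
    h=(s['position']+R@Y0-SH)@AX-F
    Fz=(R.T@s['force'])[2];T=(R.T@s['ft_torque'])[2]
    if Fz>0: # hanging: lower onto thread
        c=manip.move_l(tcp(h-.003,R,off),feed=.01,f_stop=4)
        s=rep(f'  low {c}');h=(s['position']+R@Y0-SH)@AX-F
    elif Fz<-12: h+=.0006
    if Fz<-30 or abs(T)>.8: print('check');break
```

```text
8 t21.9 h0.0057 lat(tool) [0.9 0.8] F(tool) [ 1.8 -0.1  2.3] T [0.33 0.23 0.06] tilt0.000 q7 -0.43 op0.0590
  low True t22.1 h0.0054 lat(tool) [1.  0.7] F(tool) [-0.7  0.5 -4.3] T [ 0.15 -0.21 -0.04] tilt0.000 q7 -0.43 op0.0594
16 t22.4 h0.0049 lat(tool) [1.1 0.6] F(tool) [ 0.4 -0.1 -1.3] T [ 0.33 -0.06  0.1 ] tilt0.000 q7 -0.56 op0.0596
24 t22.6 h0.0042 lat(tool) [1.1 0.4] F(tool) [ 2.3 -0.6  0.4] T [0.33 0.02 0.03] tilt0.000 q7 -0.70 op0.0592
  low True t22.8 h0.0040 lat(tool) [1.2 0.3] F(tool) [ 0.   0.7 -3.7] T [ 0.11 -0.28  0.09] tilt0.000 q7 -0.70 op0.0592
32 t23.1 h0.0035 lat(tool) [1.1 0.3] F(tool) [ 0.9 -0.2 -1.1] T [ 0.32 -0.12  0.08] tilt0.000 q7 -0.83 op0.0595
40 t23.4 h0.0029 lat(tool) [1.1 0.3] F(tool) [ 0.5 -0.4 -0.6] T [ 0.36 -0.17  0.15] tilt0.000 q7 -0.97 op0.0593
48 t23.6 h0.0023 lat(tool) [1.1 0.2] F(tool) [ 1.1 -0.5 -1.5] T [ 0.33 -0.17  0.13] tilt0.000 q7 -1.10 op0.0590
56 t23.9 h0.0016 lat(tool) [1.  0.1] F(tool) [-0.  -0.5 -1.2] T [ 0.27 -0.25  0.06] tilt0.000 q7 -1.24 op0.0593
64 t24.1 h0.0010 lat(tool) [ 1.1 -0. ] F(tool) [ 0.8 -0.9 -0.3] T [ 0.26 -0.28  0.13] tilt0.000 q7 -1.37 op0.0595
72 t24.4 h0.0004 lat(tool) [ 0.9 -0.3] F(tool) [-1.1 -1.1 -0.3] T [ 0.17 -0.41  0.08] tilt0.000 q7 -1.51 op0.0596
80 t24.6 h0.0002 lat(tool) [ 0.8 -0.9] F(tool) [-0.6 -1.3 -5.4] T [-0.04 -0.49  0.03] tilt0.000 q7 -1.64 op0.0595
88 t24.9 h0.0001 lat(tool) [ 1.1 -1.2] F(tool) [-0.8  0.7 -8.1] T [-0.29 -0.26 -0.14] tilt0.000 q7 -1.78 op0.0590
96 t25.2 h-0.0001 lat(tool) [ 0.7 -0.3] F(tool) [ -0.3   0.9 -10. ] T [-0.71 -0.3  -0.94] tilt0.002 q7 -1.91 op0.0593
check
```

Sinking stopped at h ≈ 0 and the torque rose, so it's home. I let go, back off along the axis and look.

Run:
```python
from h import *
import pickle
R=manip.get_state()['ee_rot']
manip.set_gripper(.085);manip.wait(.3);s=rep()
manip.move_l(s['position']+AX*.14,feed=.1);manip.wait(.3);s=rep()
w=snap('wrist');a=snap('scene');pickle.dump((w,a),open('Z.pkl','wb'))
for h in(.128,.1298,.134): print(h,proj(w,SH+AX*h).round(1),proj(a,SH+AX*h).round(1))
# predicted rim circle & shoulder circle overlay
def ring(s,im,h,r,col):
    for t in np.linspace(0,2*np.pi,60):
        u=proj(s,SH+AX*h+r*(np.cos(t)*R0[:,0]+np.sin(t)*R0[:,1]));im[int(round(u[1]))%384,int(round(u[0]))%512]=col
def crop(s,m): 
    f=s['frame'].copy();ring(s,f,.128,.03,(255,0,255))
    u=proj(s,SH+AX*m).astype(int);x,y=max(u[0]-50,0),max(u[1]-55,0);return cv2.resize(f[y:y+110,x:x+100],(400,440))
cv2.imwrite('pics/z.png',np.hstack([crop(w,.1),crop(a,.07)])[...,::-1])
```

```text
t25.8 h-0.0005 lat(tool) [ 1.  -0.8] F(tool) [-0.1 -0.7 -0.6] T [-0.31 -0.36  0.02] tilt0.000 q7 -1.91 op0.0849
 t27.7 h0.1393 lat(tool) [ 1.  -0.6] F(tool) [ 0.6  0.5 -0.3] T [-0.3  -0.43  0.01] tilt0.001 q7 -2.03 op0.0850
0.128 [253.2 197.4] [376.3 179.8]
0.1298 [253.2 198.1] [376.8 179. ]
0.134 [253.2 200. ] [377.8 177.2]
```

View pics/z.png

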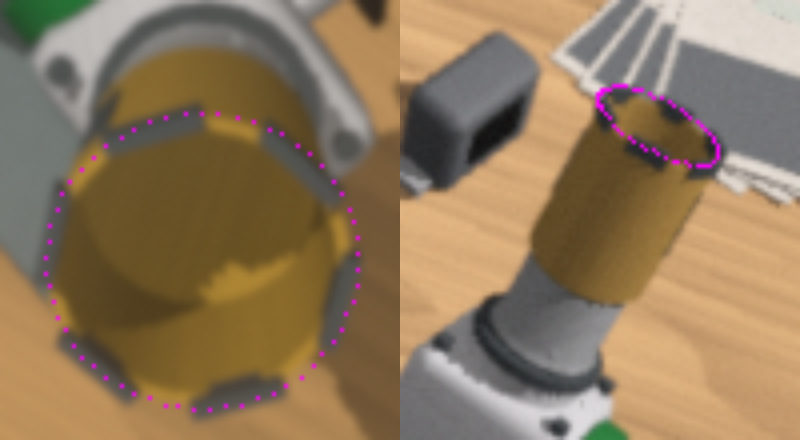

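The bit sits flush on the shoulder. The predicted seated rim (magenta) matches the crown in both views to 1–2 mm, and the gripper is clear. I hand in.

```bash
python3 -c "
from bench import manip
manip.job_done()"
```

```text
the job is handed in; nothing more can be done
```

The larger core bit is fitted to the spindle, screwed home and let go. I handed the job in at about 28 s on the robot's clock, and no verdict is reported.

- **Fitting:** I lifted the bit from the middle pocket and set it over the nose; it first touched the thread with its foot about 12 mm off the shoulder. Turned back 54°, it climbed to about 14.7 mm and then dropped to about 6 mm. I then turned it forward until it stopped sinking at about 0 mm (after 72–80°). At 96° the turning torque rose sharply to about 0.9 N m, which is above the 0.3 N m you gave as enough for the work.
- **Last checks:** After I let go and backed off 140 mm, the force on the tool was about zero. The crown lay within about 1–2 mm of its predicted seated position in both the wrist and scene views. I did not measure the other things again at the end. The path passed above them, and no force stop came before the bit reached the thread.
- **Disagreements:** My first reading of the bit's position, from the overview pictures, was about 7 mm off the close wrist view; I used the wrist view. On the nose, the bit settled about 1 mm to the side of where I had measured the spindle axis, with only a few newtons of side force.

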